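# Tip the box of crowns over the edge stop into the sorting tray

### The job

Empty the tall box of ceramic crowns into the sorting tray: slide the box along its platform until its foot stands against the steel edge stop, still upright, then push it over the stop so that it comes to lie on its side on the chute, mouth downhill, and all three crowns are out of it and in the tray. Do not lift the box off, do not bump the light above it, and leave the jar, the plaster jaw and the bur block where they are.

Things in the scene. Friction and masses are not known exactly. Their poses are not given: they have to be found in the camera images.
- bay: Fixed emptying bay, 124 mm deep (its x) and 312 mm long (its y, roughly to the robot's left). Origin on the bench top under the stop's inner face, mid-depth. From y = 0 to +115 mm: grey platform, top 36 mm up, open all round but for the stop. From y = -6 to -85 mm: rubber chute falling 25 degrees towards -y. Chute and trough are the sorting tray.
- stop_top (a point): Middle of the inner top edge of the fixed steel edge stop (6 mm thick, across the full depth) between platform and chute: 44 mm above the bench, 8 mm above the platform, at the bay's y = 0. Same axes as the bay.
- trough (a point): Middle of the flat trough floor at the foot of the chute, 5 mm above the bench, at the bay's y = -140 mm. 4 mm side cheeks at the bay's x = -60 and +60 mm (tops 40 mm up) run beside chute and trough; end wall at y = -195 mm, 32 mm high.
- light: Fixed inspection light over the bay, same origin and axes as the bay: panel 90 (x) x 215 (y) x 14 mm, from y = -170 to y = +45 mm, underside 248 mm above the bench; two 10 mm posts at x = +71, y = +15 and -140 mm. It bars an upright tool from the box near the stop; a tool leaned about 35 to 45 degrees, fingers pointing down and towards the bay's -y, reaches under it.
- tote_center (a point): Centre of the tall open-topped grey box: 76 mm (its x, along the stop) x 46 mm (its y) x 112 mm high (its z, to the mouth), walls 3 mm, loose, 120 to 210 g. Stands on the platform 17 to 47 mm short of the stop, at most 7 degrees askew. Slides if pushed in its lower half; with its foot on the stop, pushed towards the bay's -y in its top third, it tips and beyond about 45 degrees (50 mm of push) falls by itself.
- tote: The same tall box; origin in the middle of its underside.
- crown_long: Tooth-coloured ceramic crown on its post, 10 x 36 x 10 mm (long along its y), loose, 12 g, smooth (slides on a slope of 15 degrees or more); origin in the middle of its underside as it lies; starts lying on the floor of the tall box
- crown_mid: Tooth-coloured ceramic crown on its post, 9 x 24 x 8 mm, loose, 12 g, smooth (slides on a slope of 15 degrees or more); origin in the middle of its underside as it lies; starts lying on the floor of the tall box
- crown_short: Tooth-coloured ceramic crown on its post, 9 x 22 x 9 mm, loose, 12 g, smooth (slides on a slope of 15 degrees or more); origin in the middle of its underside as it lies; starts lying on the floor of the tall box
- jar: Bystander: round lidded jar, 48 mm across, 58 mm high, behind the bay. Origin under its centre.
- cast: Bystander: white plaster jaw, 56 x 60 x 28 mm, behind the bay to the right. Origin under its centre.
- burs: Bystander: wooden block with burs, 40 x 64 x 38 mm, behind the bay. Origin under its centre.
There are look-alikes about, which are no part of the job. What is shaped like the tote but yellow is not meant.

How it is judged:
On the way:
1. the box stands upright with its foot against the edge stop (y of tote in the frame of bay below 0.029 m and angle between tote_center's own z axis and vertical below 0.2 rad), for 0.1 s.
At the end, for the whole second after the job is handed in: The box lies at rest on its side on the chute, mouth down-hill (its own z axis 97 to 137 degrees from vertical), its centre beyond the stop and between the cheeks; every crown is at rest outside the box and inside the tray (beyond the stop, between the cheeks and the end wall) (angle between tote_center's own z axis and vertical between 1.7 and 2.4 rad and y of tote_center in the frame of bay between -0.16 and -0.01 m and x of tote_center in the frame of bay between -0.05 and 0.05 m and linear speed of each of tote, crown_long, crown_mid, crown_short below 0.03 m/s and (z of crown_long in the frame of tote_center above 0.0595 m or x of crown_long in the frame of tote_center below -0.038 m or x of crown_long in the frame of tote_center above 0.038 m or y of crown_long in the frame of tote_center below -0.023 m or y of crown_long in the frame of tote_center above 0.023 m) and x of crown_long in the frame of bay between -0.06 and 0.06 m and y of crown_long in the frame of bay between -0.195 and -0.006 m and (z of crown_mid in the frame of tote_center above 0.0595 m or x of crown_mid in the frame of tote_center below -0.038 m or x of crown_mid in the frame of tote_center above 0.038 m or y of crown_mid in the frame of tote_center below -0.023 m or y of crown_mid in the frame of tote_center above 0.023 m) and x of crown_mid in the frame of bay between -0.06 and 0.06 m and y of crown_mid in the frame of bay between -0.195 and -0.006 m and (z of crown_short in the frame of tote_center above 0.0595 m or x of crown_short in the frame of tote_center below -0.038 m or x of crown_short in the frame of tote_center above 0.038 m or y of crown_short in the frame of tote_center below -0.023 m or y of crown_short in the frame of tote_center above 0.023 m) and x of crown_short in the frame of bay between -0.06 and 0.06 m and y of crown_short in the frame of bay between -0.195 and -0.006 m); the robot touches nothing.
It fails at once if the box is lifted (its centre more than 135 mm above the bench) instead of tipped over the stop (height (world z) of tote_center above 0.135 m).
It fails at once if the light is bumped (over 10 N) (contact force between light and anything else above 10 N).
It fails at once if a bystander is displaced by more than 20 mm (distance of any of jar, cast, burs from where it was at the start of the episode above 0.02 m).
It also fails if it takes over 32 s, if anything falls off the work surface, if the arm or the gripper's body presses on something with over 40 N, if the wrist force passes 120 N, or if a joint passes its speed limit or range.

### The arm

A 7-joint arm with a two-finger parallel gripper is mounted at the origin on a cart in front of the work surface, level with it; the furniture and walls round the work are solid. World frame = base frame: x ahead of the robot, y to its left, z up, the work surface at z = 0. Lengths are in m, angles in rad, forces in N, time in s.
With the tool pointing down it reaches from about 0.425 to 1.025 m from the base axis. Payload 3.6 kg.
Tool frame: the origin (TCP) lies midway between the tips of the shut fingers; the grasp point (between the pads) lies arm.grip_point_offset behind it (arm.grip_point_offset is the distance from the TCP to the grasp point, in m); z points along the fingers, y is the line along which they close (so a half turn about z gives the same grasp; the last joint's range is limited). The gripper opens to 85 mm and grips with 20 to 120 N. Pads are 22 mm wide; open, the fingers measure 114 mm over their backs; the gripper's body (76 mm by 85 mm) begins 54 mm behind the grasp point. The pads swing forward as they close: fully open they stand 13 mm farther back than shut.
Start: joints at [-1.325, 0.591, 0.048, 1.609, -0.033, 0.943, -0.034], TCP at [0.241, 0.684, 0.231] pointing down, gripper open.
Joint ranges: [-2.69, 2.69], [-0.47, 2.24], [-1.27, 1.36], [0.19, 2.51], [-1.53, 4.68], [0.08, 2.07], [-3.09, 3.09]. Speed limits (rad/s): [2.57, 2.57, 3.14, 3.14, 3.14, 3.14, 3.14].

### API

Orientations are given as [roll, pitch, yaw] about the fixed x, y, z axes, in that order (R = Rz(yaw) Ry(pitch) Rx(roll)).
In Python, from workcell import arm gives the robot as it stands. Calls block until the motion is done:
- arm.goto(position, orientation): joint-space move of the TCP to a pose.
- arm.servo_line(position, ori=None, speed=0.15, f_stop=None): straight line of the TCP; ori=None keeps the orientation; speed is the mean speed in m/s. With f_stop (N) it stops when the force on the tool has changed by that much, and returns True; else False.
- arm.movej(angles): joint-space move.
- arm.move_gripper(opening): finger opening in m; the grip force is fixed at half the most; returns when the fingers have stopped.
- arm.wait(seconds).
- arm.inverse_kinematics(position, orientation): joint angles nearest the present ones, or None.
- arm.state(): the state.
- arm.grab_frame(name): name is "side" or "top" or "wrist"; returns a dict with "image" (420x560x3 uint8, red, green, blue), "K" (3x3 intrinsics, pixels), "xyz" and "attitude" of the camera in the world. Camera axes: x right, y down, z forward; pixel columns grow to the right and rows downward; lengths in m; the calibration is good to about 2 mm. A picture is of the moment at which its call begins. There is no depth.
A pose or a line that the arm cannot do raises arm.IKError and nothing moves.
- arm.close_job(): hands the job in; it is judged then, once.
The state is a dict: "t": time; "joints": joint angles; "joint_vel": joint speeds; "tau": joint torques, N m; "tool_pos": TCP position; "ee_rot": TCP orientation; "force": force on the tool from outside, world axes, zero at the start; "torque": the same for the moment, N m; "opening": finger opening in m; "grasp_force": force on a finger pad.
Only numpy, scipy, OpenCV 4.12 (cv2) and the standard library are available. Lean on these libraries where they do the work, as an engineer would, in place of code of your own. Each camera call takes 0.05 s, during which the arm holds its last target. There are 200 camera calls.

## Working session

There is one attempt and no reset: what is moved stays moved. The work goes in short steps, each a Python script; the robot and the scene stay as the last script left them, time stands still between calls to the robot, and variables do not carry over. Pictures are saved under pics/ and viewed, at most 10 in all, crops included, and the job is handed in when it is done.

```bash
mkdir -p pics; ls; python3 - <<'E'
from workcell import arm
import cv2,numpy as np
for n in("side","top"):
    f=arm.grab_frame(n); cv2.imwrite(f"pics/{n}0.png",f["image"][:,:,::-1]); print(n,f["K"],f["xyz"],f["attitude"])
s=arm.state();print(s["t"],s["tool_pos"],s["ee_rot"],s["opening"],arm.grip_point_offset)
E
```

```text
pics
side [[382.2877903    0.         284.42946422]
 [  0.         382.2877903  207.49079283]
 [  0.           0.           1.        ]] [0.59134195 0.83698508 0.61912469] [-2.15951361  0.02170679  3.06456195]
top [[457.55105819   0.         275.86187236]
 [  0.         457.55105819 207.29115846]
 [  0.           0.           1.        ]] [0.25830646 0.14037982 0.93900751] [-2.77094801 -0.00354607 -1.93766826]
0.1 [0.24067731 0.68309655 0.23024609] [-3.13957845e+00  1.10650582e-04  2.80287609e+00] 0.08521711993345901 0.0187
```

View pics/side0.png

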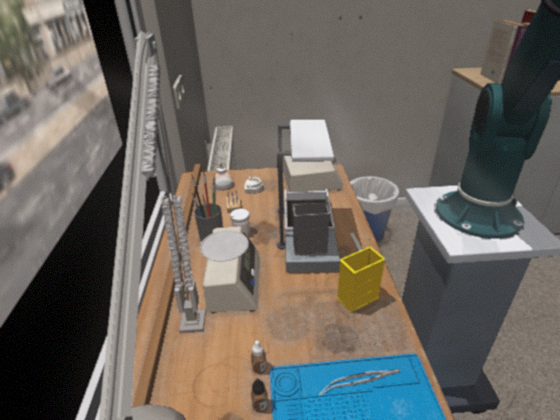

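View pics/top0.png

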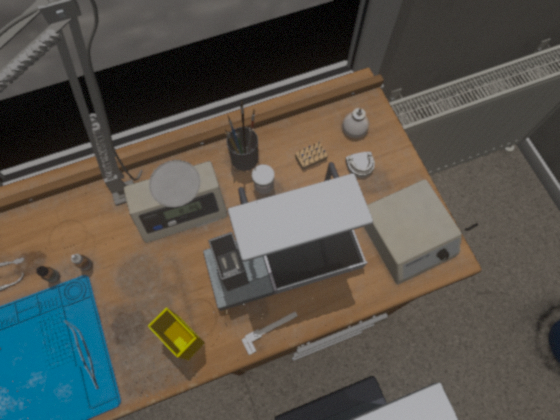

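The side view shows the grey box at about (310,235) on its platform, the yellow decoy at (362,278), and the light at (312,140). In the top view the box is at about (231,262), the platform at (240,275), the light at (300,215) and the jar at (263,178). I'll enlarge both for corner picking.

```bash
python3 - <<'E'
import cv2
a=cv2.imread("pics/side0.png")[110:280,270:350]; cv2.imwrite("pics/sc.png",cv2.resize(a[60:170],None,fx=5,fy=5,interpolation=cv2.INTER_CUBIC))
b=cv2.imread("pics/top0.png")[165:315,190:390]; cv2.imwrite("pics/tc.png",cv2.resize(b,None,fx=4,fy=4,interpolation=cv2.INTER_CUBIC))
E
```

```text
(no output)
```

View pics/sc.png

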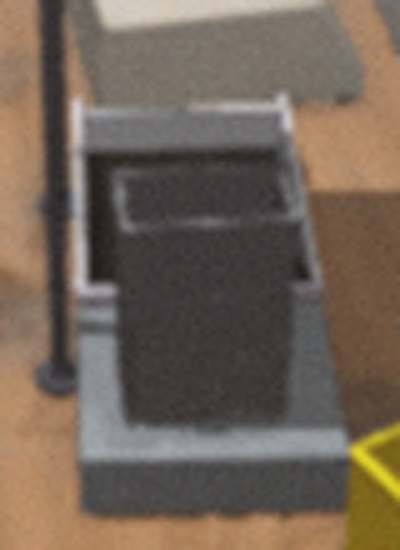

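View pics/tc.png

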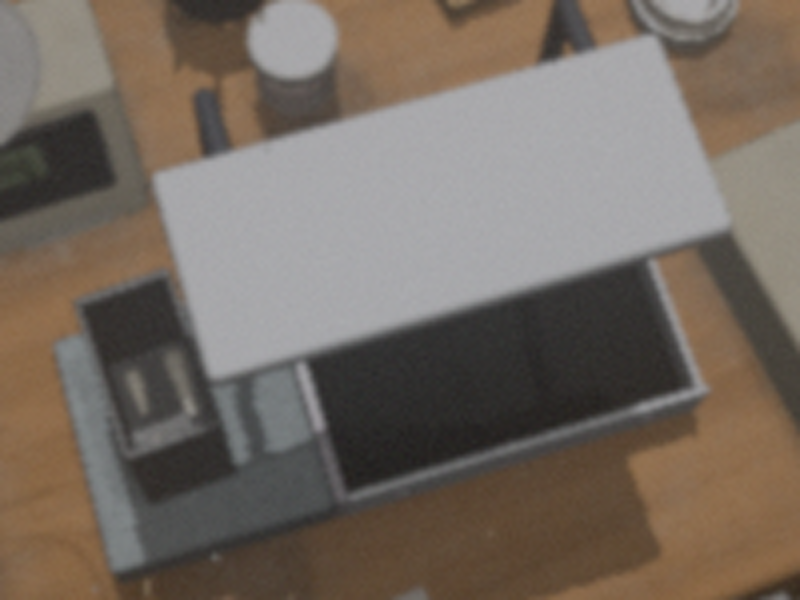

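Side crop: platform near edge at (80,460)–(350,458) and tote mouth and foot corners visible. Top crop: light panel corners, platform corners and tote mouth at (77,300), (165,272), (212,428), (125,457). Now a joint fit.

```bash
cat > fit.py <<'E'
import numpy as np
from scipy.spatial.transform import Rotation as R
from scipy.optimize import least_squares
C={"side":(np.array([[382.288,0,284.429],[0,382.288,207.491],[0,0,1]]),[0.59134195,0.83698508,0.61912469],[-2.15951361,0.02170679,3.06456195]),
"top":(np.array([[457.551,0,275.862],[0,457.551,207.291],[0,0,1]]),[0.25830646,0.14037982,0.93900751],[-2.77094801,-0.00354607,-1.93766826])}
def proj(c,P):
    K,t,a=C[c]; q=R.from_euler('xyz',a).inv().apply(np.asarray(P)-t)@K.T; return q[:,:2]/q[:,2:]
def pose(p,P,z=0):
    return R.from_euler('z',p[2]).apply(P)+[p[0],p[1],z]
O={"side":(270,170,5),"top":(190,165,4)}
def full(c,u):
    x,y,s=O[c]; return (np.asarray(u,float)+.5)/s-.5+[x,y]
bay={"side":([[80,460],[350,458],[82,510],[348,512]],[[62,115,36],[-62,115,36],[62,115,0],[-62,115,0]]),
"top":([[57,345],[118,575],[155,175],[215,380],[728,225],[658,38],[706,392]],[[62,115,36],[-62,115,36],[45,45,262],[-45,45,262],[-45,-170,262],[45,-170,262],[-62,-197,40]])}
tote={"side":([[113,172],[122,228],[300,218],[125,425],[285,425]],[[38,-23,148],[38,23,148],[-38,23,148],[38,23,36],[-38,23,36]]),
"top":([[77,300],[165,272],[212,428],[125,457]],[[38,23,148],[38,-23,148],[-38,-23,148],[-38,23,148]])}
def fit(D,x0):
    f=lambda p:np.concatenate([(proj(c,pose(p,np.array(D[c][1])/1e3))-full(c,D[c][0])).ravel() for c in D])
    r=least_squares(f,x0,loss='soft_l1'); return r.x,f(r.x).reshape(-1,2)
if __name__=="__main__":
    b,e=fit(bay,[.5,.15,0]);print(b,e.round(1).tolist())
    t,e=fit(tote,[.5,.2,0]);print(t,e.round(1).tolist())
    d=R.from_euler('z',-b[2]).apply([t[0]-b[0],t[1]-b[1],0]);print("tote in bay",d,np.degrees(t[2]-b[2]))
E
python3 fit.py
```

```text
[ 0.48142894  0.07387075 -0.06787431] [[-0.0, -0.3], [0.6, -1.2], [-0.1, 1.3], [0.1, -0.3], [-1.1, -1.0], [-1.1, 0.2], [-0.8, -0.4], [-0.5, 1.2], [3.2, 0.7], [0.4, -2.1], [1.7, -0.4]]
[ 0.49036094  0.14362332 -0.04156975] [[0.6, -0.3], [-0.1, 0.1], [-0.5, 0.8], [-0.3, 0.4], [0.4, -0.9], [-1.2, 0.3], [1.2, -0.4], [1.9, -0.5], [-1.5, 0.5]]
tote in bay [0.00418066 0.07019774 0.        ] 1.5071400185975197
```

```bash
cat > h.py <<'E'
import numpy as np
from scipy.spatial.transform import Rotation as R
from workcell import arm
B=np.array([0.4814,0.0739]); YAW=-0.068; RB=R.from_euler('z',YAW)
def P(x,y,z): return (RB.apply([x,y,z])+[*B,0]).tolist()
def inbay(p): return RB.inv().apply(np.array(p)-[*B,0])
def O(deg,sgn=1):
    a=np.radians(deg); z=np.array([0,-np.sin(a),-np.cos(a)]); y=np.array([sgn,0,0.]); x=np.cross(y,z)
    return (RB*R.from_matrix(np.c_[x,y,z])).as_euler('xyz').tolist()
E
python3 - <<'E'
from h import *
from fit import *
def ray(c,u,z):
    K,t,a=C[c]; d=R.from_euler('xyz',a).apply(np.linalg.inv(K)@[*u,1]); return np.array(t)+d*(z-t[2])/d[2]
for n,u,z in [("y1",(149,332),.1),("y2",(172,309),.1),("y3",(201,333),.1),("y4",(177,357),.1),("scale front L",(143,238),.05),("scale front R",(223,216),.05)]:
    w=ray("top",u,z);print(n,w.round(3),inbay(w).round(3))
for sg in (1,-1):
  for lean in (35,40,45):
    for p in [(0.004,.2,.2),(0.004,.125,.056),(0.004,.05,.056),(0.004,.06,.112),(0.004,-.02,.112)]:
        q=arm.inverse_kinematics(P(*p),O(lean,sg)); print(sg,lean,p,None if q is None else np.round(q,2))
E
```

```text
y1 [0.42  0.317 0.1  ] [-0.078  0.238  0.1  ]
y2 [0.444 0.267 0.1  ] [-0.05  0.19  0.1 ]
y3 [0.385 0.231 0.1  ] [-0.106  0.15   0.1  ]
y4 [0.362 0.282 0.1  ] [-0.134  0.2    0.1  ]
scale front L [0.614 0.289 0.05 ] [0.117 0.224 0.05 ]
scale front R [0.601 0.123 0.05 ] [0.116 0.057 0.05 ]Traceback (most recent call last):
  File "<stdin>", line 10, in <module>
TypeError: 'dict' object is not callable
```

```bash
python3 - <<'E'
from h import *
for sg in (1,-1):
  for lean in (38,45):
    for p in [(0.008,.2,.25),(0.008,.118,.056),(0.008,.05,.056),(0.008,.07,.112),(0.008,-.025,.112)]:
        q=arm.inverse_kinematics(P(*p),O(lean,sg)); print(sg,lean,p,None if q is None else np.round(q,2))
E
```

```text
1 38 (0.008, 0.2, 0.25) [-1.2   0.69  0.65  1.74  0.12  1.26 -0.72]
1 38 (0.008, 0.118, 0.056) [-1.11  0.92  0.6   1.94  0.05  0.82 -0.72]
1 38 (0.008, 0.05, 0.056) [-1.06  0.91  0.64  2.04  0.07  0.71 -0.66]
1 38 (0.008, 0.07, 0.112) [-1.09  0.82  0.66  2.01  0.11  0.83 -0.67]
1 38 (0.008, -0.025, 0.112) [-1.    0.79  0.69  2.13  0.18  0.68 -0.62]
1 45 (0.008, 0.2, 0.25) [-1.23  0.75  0.66  1.71  0.17  1.33 -0.74]
1 45 (0.008, 0.118, 0.056) [-1.14  0.98  0.62  1.9   0.1   0.92 -0.77]
1 45 (0.008, 0.05, 0.056) [-1.1   0.97  0.65  2.    0.13  0.79 -0.73]
1 45 (0.008, 0.07, 0.112) [-1.13  0.88  0.67  1.97  0.16  0.91 -0.72]
1 45 (0.008, -0.025, 0.112) [-1.06  0.87  0.73  2.1   0.21  0.75 -0.67]
-1 38 (0.008, 0.2, 0.25) [-0.58  0.62 -0.32  1.71  0.54  1.46  1.93]
-1 38 (0.008, 0.118, 0.056) [-0.57  0.81 -0.21  1.92  0.68  1.07  1.79]
-1 38 (0.008, 0.05, 0.056) [-0.51  0.78 -0.17  2.02  0.73  0.99  1.8 ]
-1 38 (0.008, 0.07, 0.112) [-0.5   0.71 -0.21  1.98  0.68  1.1   1.85]
-1 38 (0.008, -0.025, 0.112) [-0.41  0.66 -0.15  2.1   0.77  0.99  1.89]
-1 45 (0.008, 0.2, 0.25) [-0.61  0.67 -0.34  1.68  0.59  1.58  1.89]
-1 45 (0.008, 0.118, 0.056) [-0.6   0.87 -0.22  1.87  0.7   1.2   1.75]
-1 45 (0.008, 0.05, 0.056) [-0.54  0.84 -0.18  1.98  0.76  1.11  1.75]
-1 45 (0.008, 0.07, 0.112) [-0.53  0.76 -0.22  1.95  0.71  1.22  1.81]
-1 45 (0.008, -0.025, 0.112) [-0.45  0.72 -0.17  2.07  0.8   1.1   1.82]
```

```bash
python3 - <<'E'
from h import *
import cv2
arm.move_gripper(0.04)
arm.goto(P(.008,.2,.25),O(45))
arm.servo_line(P(.008,.122,.053),speed=.12)
s=arm.state(); print(s["t"],inbay(s["tool_pos"]),s["force"],s["opening"])
print(arm.servo_line(P(.008,.056,.053),speed=.04,f_stop=8))
s=arm.state(); print(s["t"],inbay(s["tool_pos"]),s["force"])
I=[]
for n,(a,b,c,d) in {"side":(150,290,250,400),"top":(165,315,190,330)}.items():
    f=arm.grab_frame(n)["image"][a:b,c:d,::-1]; I.append(cv2.resize(f,(400,400) if n=="top" else (400,400),interpolation=cv2.INTER_CUBIC))
cv2.imwrite("pics/s1.png",np.hstack(I))
E
```

```text
4.2667 [0.00937526 0.11970487 0.05684589] [ 0.04801162 -0.06326711 16.19693992] 0.03969986840513888
True
4.8917 [0.01127388 0.10898083 0.05566506] [-0.2819758  -0.57440175 -1.04932106]
```

View pics/s1.png

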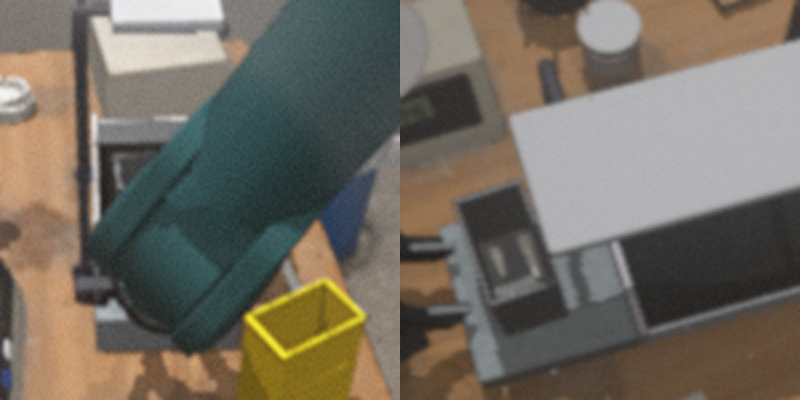

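The side view is blocked by the forearm. In the top view the fingertips at about (460,250) and (460,310) stand just behind the box, which hasn't moved (its mouth corner is still at (460,200)). The 16 N vertical force shows that the fingers brushed the platform edge, so I'll raise them.

```bash
python3 - <<'E'
from h import *
import cv2
arm.servo_line(P(.008,.108,.068),speed=.05)
I=[]
def rep():
    s=arm.state(); print(round(s["t"],2),inbay(s["tool_pos"]).round(4),np.round(RB.inv().apply(s["force"]),2))
rep()
for y in (.095,.085,.075,.066,.060):
    r=arm.servo_line(P(.008,y,.066),speed=.04,f_stop=8); rep()
    if y in(.085,.06):
        I.append(cv2.resize(arm.grab_frame("top")["image"][165:315,190:330,::-1],(400,430),interpolation=cv2.INTER_CUBIC))
    if r: break
cv2.imwrite("pics/s2.png",np.hstack(I))
E
```

```text
5.41 [0.0081 0.1083 0.0684] [-0.2   0.52  0.97]
5.88 [0.0078 0.0944 0.066 ] [-1.09  0.46 -0.53]
6.28 [0.0078 0.0844 0.0662] [-0.48  0.13 -0.41]
6.73 [0.0078 0.0743 0.0662] [ 0.19  0.52 -0.02]
7.11 [0.0078 0.0653 0.0661] [-0.73 -0.18  0.89]
7.41 [0.0078 0.0594 0.0661] [-0.44  0.32  0.74]
```

View pics/s2.png

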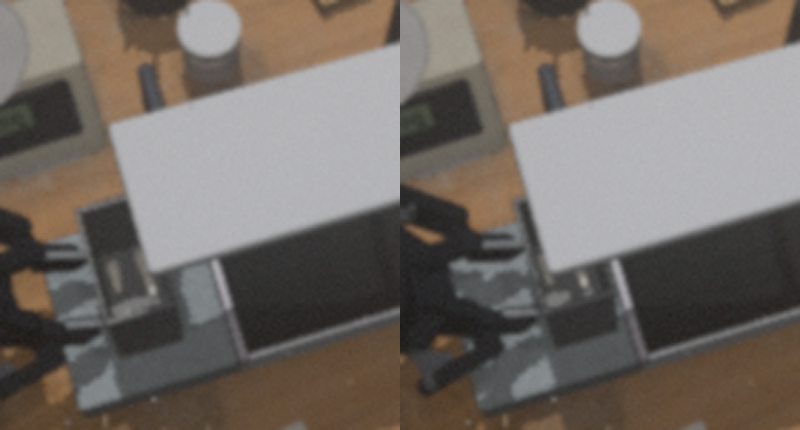

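The box has slid about 22 mm. Its front foot corner is at about (617,335) and the stop's inner edge at about (610,262)–(638,357). I'll compute the remaining gap.

```bash
python3 - <<'E'
import fit; from h import *
def ray(u,z):
    K,t,a=fit.C["top"]; d=R.from_euler('xyz',a).apply(np.linalg.inv(K)@[*u,1]); return np.array(t)+d*(z-t[2])/d[2]
for n,(x,y),z in [("foot85",(183,342),.036),("foot60",(217,335),.036),("stop a",(212,262),.044),("stop b",(238,357),.044),("stopb R",(238,357),.044),("mouth85",(183,293),.148),("mouth60",(217,287),.148)]:
    print(n,inbay(ray((190+x*.35,165+y*150/430),z)).round(4))
E
```

```text
foot85 [-0.0369  0.0346  0.036 ]
foot60 [-0.0391  0.0106  0.036 ]
stop a [ 0.0098 -0.0006  0.044 ]
stop b [-0.0596  0.0015  0.044 ]
stopb R [-0.0596  0.0015  0.044 ]
mouth85 [-0.0313  0.0282  0.148 ]
mouth60 [-0.0338  0.007   0.148 ]
```

```bash
python3 - <<'E'
from h import *
import cv2
def rep():
    s=arm.state(); print(round(s["t"],2),inbay(s["tool_pos"]).round(4),np.round(RB.inv().apply(s["force"]),2))
for y in (.0525,.0495,.0470):
    r=arm.servo_line(P(.008,y,.066),speed=.03,f_stop=8); rep()
arm.wait(.15)
a=arm.grab_frame("top")["image"]
arm.servo_line(P(.008,.06,.07),speed=.08); arm.wait(.3)
b=arm.grab_frame("top")["image"]; rep()
cv2.imwrite("pics/s3.png",np.hstack([cv2.resize(i[205:305,200:300,::-1],(400,400),interpolation=cv2.INTER_CUBIC) for i in(a,b)]))
E
```

```text
7.86 [0.0078 0.052  0.0661] [-0.07  0.64  0.91]
8.11 [0.0084 0.0511 0.0658] [-0.26  3.82  2.43]
8.36 [0.0085 0.0509 0.0656] [-2.56 10.08  6.96]
9.22 [0.0079 0.0594 0.07  ] [-0.5   0.12 -1.54]
```

View pics/s3.png

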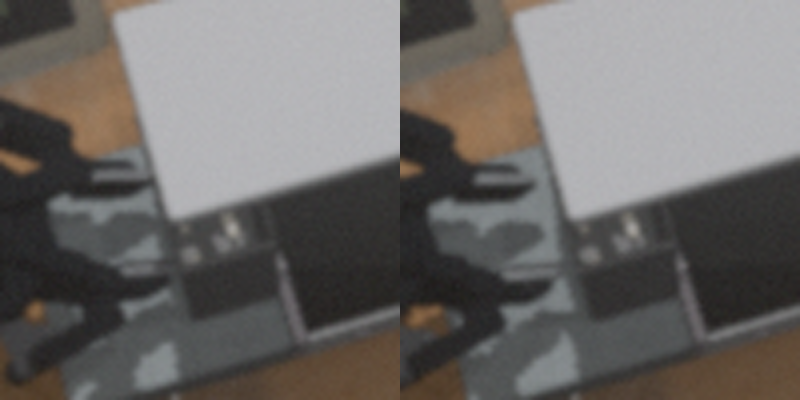

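```bash
python3 - <<'E'
from h import *
import cv2
def rep():
    s=arm.state(); print(round(s["t"],2),inbay(s["tool_pos"]).round(4),np.round(RB.inv().apply(s["force"]),2))
arm.servo_line(P(.006,.075,.09),speed=.1)
arm.servo_line(P(.006,.070,.125),speed=.1); rep()
I=[]
for y in (.045,.02,.005):
    r=arm.servo_line(P(.006,y,.125),speed=.06,f_stop=8); rep()
    if r: break
    if y!=.045: I.append(arm.grab_frame("top")["image"])
cv2.imwrite("pics/s4.png",np.hstack([cv2.resize(i[165:315,190:370,::-1],(400,333),interpolation=cv2.INTER_CUBIC) for i in I]))
E
```

```text
10.12 [0.0062 0.07   0.1256] [-0.05 -0.96  0.72]
10.69 [0.0058 0.0448 0.1248] [-0.42  0.55 -0.27]
11.26 [0.0059 0.0196 0.125 ] [-0.25 -0.52 -0.14]
11.71 [0.0058 0.0043 0.1251] [-0.02 -0.72 -0.04]
```

View pics/s4.png

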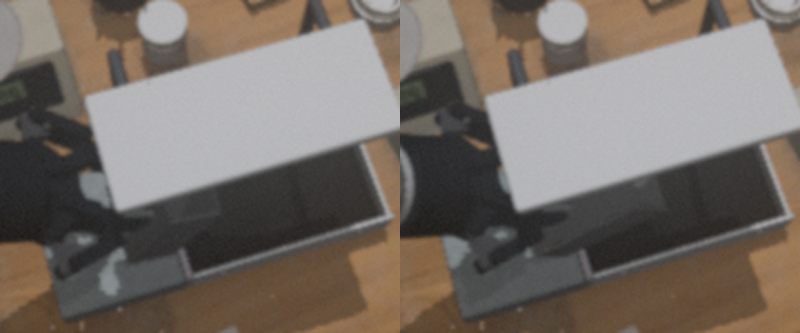

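The box is tilting in the left frame, and in the right frame it reaches over the chute to about (660,200). I'll back off and look again.

```bash
python3 - <<'E'
from h import *
import cv2
arm.wait(.4)
a=arm.grab_frame("top")["image"]
arm.servo_line(P(.006,.10,.16),speed=.12)
arm.servo_line(P(.008,.2,.25),speed=.15)
arm.goto([0.24,0.62,0.3],[3.14,0,2.8])
b=arm.grab_frame("top")["image"]; c=arm.grab_frame("side")["image"]
print(arm.state()["t"])
I=[cv2.resize(b[195:305,210:370,::-1],(480,330),interpolation=cv2.INTER_CUBIC),cv2.resize(c[165:275,265:365,::-1],(300,330),interpolation=cv2.INTER_CUBIC)]
cv2.imwrite("pics/s5.png",cv2.convertScaleAbs(np.hstack(I),alpha=1.6,beta=10))
E
```

```text
15.9333
```

View pics/s5.png

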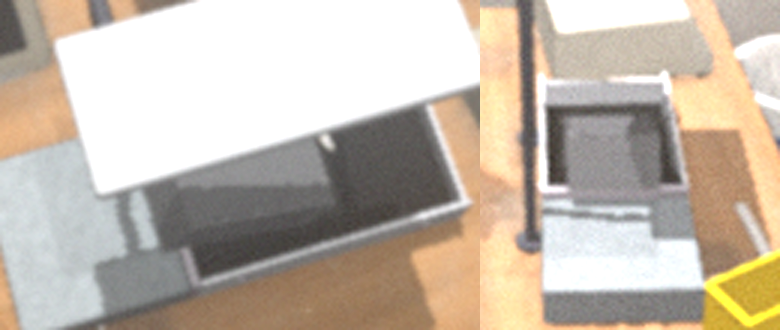

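The box lies on the chute with its mouth at about (330,170), and one crown shows outside at (327,143). The light hides the other two, so I'll plan a wrist-camera look at the mouth.

```bash
python3 - <<'E'
from h import *
f=arm.grab_frame("wrist"); s=arm.state()
T=R.from_euler('xyz',s["ee_rot"]); c=T.inv().apply(np.array(f["xyz"])-s["tool_pos"]); A=(T.inv()*R.from_euler('xyz',f["attitude"])).as_matrix()
print("cam in tool",c.round(3),A.round(2).tolist(),f["K"][0,0])
# want camera at bay point looking at mouth region
tgt=np.array(P(0,-.125,.02))
for cb in [(-.25,-.22,.22),(-.2,-.3,.25),(-.15,-.33,.25),(-.1,-.36,.25),(-.28,-.15,.2),(-.05,-.33,.3),(-.3,-.2,.3)]:
    cam=np.array(P(*cb)); z=tgt-cam; z/=np.linalg.norm(z)
    for roll in np.arange(0,2*np.pi,np.pi/6):
        x=np.cross(z,[0,0,1.]);x/=np.linalg.norm(x);M=np.c_[x,np.cross(z,x),z]
        Rt=R.from_matrix(M)*R.from_euler('z',roll)*R.from_matrix(A).inv()
        p=cam-Rt.apply(c); q=arm.inverse_kinematics(p.tolist(),Rt.as_euler('xyz').tolist())
        if q is not None: print(cb,round(np.degrees(roll)),p.round(3),np.round(q,2),round(float(np.abs(np.array(q)-s["joints"]).max()),2))
E
```

```text
cam in tool [ 0.072  0.001 -0.142] [[-0.0, -0.96, -0.28], [1.0, -0.0, -0.0], [0.0, -0.28, 0.96]] 307.0046597837056
(-0.2, -0.3, 0.25) 210 [ 0.378 -0.142  0.167] [-0.06  0.79  1.18  2.47 -1.32  1.39 -2.38] 2.49
(-0.2, -0.3, 0.25) 240 [ 0.378 -0.155  0.159] [ 1.17  0.56 -0.51  2.35 -0.9   0.62  2.83] 2.72
(-0.2, -0.3, 0.25) 270 [ 0.373 -0.164  0.148] [ 0.98  0.63 -0.14  2.35 -1.09  0.88  2.66] 2.56
(-0.2, -0.3, 0.25) 300 [ 0.363 -0.166  0.136] [ 0.79  0.75  0.24  2.39 -1.25  1.18  2.48] 2.38
(-0.2, -0.3, 0.25) 330 [ 0.351 -0.162  0.129] [ 0.61  0.95  0.61  2.48 -1.36  1.54  2.3 ] 2.2
(-0.15, -0.33, 0.25) 0 [ 0.371 -0.171  0.124] [ 1.4   0.87 -0.54  2.37 -1.14  0.74  1.41] 2.87
(-0.15, -0.33, 0.25) 30 [ 0.361 -0.16   0.127] [ 1.74  1.07 -1.02  2.48 -1.17  0.25  0.87] 3.22
(-0.15, -0.33, 0.25) 180 [ 0.397 -0.142  0.167] [-0.15  0.75  1.18  2.44 -1.33  1.29 -1.81] 1.91
(-0.15, -0.33, 0.25) 210 [ 0.406 -0.154  0.164] [-0.1   0.84  1.18  2.33 -1.23  1.45 -2.35] 2.46
(-0.15, -0.33, 0.25) 240 [ 0.41  -0.166  0.156] [ 1.1   0.61 -0.51  2.2  -0.62  0.74  2.67] 2.57
(-0.15, -0.33, 0.25) 270 [ 0.
[... 1852 characters left out ...]
 2.42 -1.35  1.24 -0.5 ] 1.27
(-0.05, -0.33, 0.3) 150 [ 0.43  -0.139  0.191] [-0.32  0.64  1.19  2.35 -1.22  1.12 -1.25] 1.35
(-0.05, -0.33, 0.3) 180 [ 0.445 -0.14   0.193] [-0.35  0.69  1.19  2.23 -1.07  1.18 -1.92] 2.02
(-0.05, -0.33, 0.3) 210 [ 0.458 -0.148  0.191] [ 1.08  0.6  -0.88  2.06  0.07  0.81  2.57] 2.55
(-0.05, -0.33, 0.3) 240 [ 0.465 -0.159  0.184] [ 0.11  0.61  0.56  2.01 -0.73  1.19  3.01] 2.9
(-0.05, -0.33, 0.3) 270 [ 0.465 -0.172  0.175] [ 0.25  0.67  0.46  1.96 -0.75  1.29  2.56] 2.45
(-0.05, -0.33, 0.3) 300 [ 0.458 -0.182  0.166] [ 0.34  0.73  0.46  1.97 -0.84  1.37  2.17] 2.07
(-0.05, -0.33, 0.3) 330 [ 0.445 -0.186  0.16 ] [ 0.48  0.73  0.35  2.03 -0.9   1.33  1.75] 1.95
```

```bash
python3 - <<'E'
from h import *
s=arm.state(); A=np.array([[0,-.96,-.28],[1,0,0],[0,-.28,.96]]); c=np.array([.072,.001,-.142])
print(arm.inverse_kinematics([.32,.32,.45],[3.14,0,2.8]) is not None)
tgt=np.array(P(0,-.14,.02)); out=[]
for cb in [(x,y,z) for x in(-.16,-.2,-.26) for y in(-.12,-.2,-.28) for z in(.38,.45,.52)]:
    cam=np.array(P(*cb)); z=tgt-cam; z/=np.linalg.norm(z)
    for roll in np.arange(0,2*np.pi,np.pi/4):
        x=np.cross(z,[0,0,1.]);x/=np.linalg.norm(x);M=np.c_[x,np.cross(z,x),z]
        Rt=R.from_matrix(M)*R.from_euler('z',roll)*R.from_matrix(A).inv()
        p=cam-Rt.apply(c); q=arm.inverse_kinematics(p.tolist(),Rt.as_euler('xyz').tolist())
        if q is not None and p[2]>.27: out.append((float(np.abs(np.array(q)-s["joints"]).max()),cb,round(np.degrees(roll)),p.round(3).tolist(),np.round(Rt.as_euler('xyz'),3).tolist(),np.round(q,2).tolist()))
for o in sorted(out)[:10]: print(o)
E
```

```text
True
(0.7829998529150932, (-0.2, -0.12, 0.52), 225, [0.346, -0.066, 0.382], [2.875, -0.007, 2.228], [-0.73, -0.32, 0.73, 2.27, 0.06, 0.9, 0.62])
(0.8339876250968983, (-0.2, -0.12, 0.52), 180, [0.358, -0.048, 0.386], [-3.142, 0.098, 2.974], [-1.21, -0.37, 0.88, 2.22, 0.37, 1.11, 0.89])
(0.8535361682149616, (-0.16, -0.12, 0.52), 270, [0.354, -0.073, 0.371], [2.818, -0.27, 1.468], [-0.62, -0.34, 0.72, 2.35, -0.06, 0.72, 0.0])
(0.8694276329947341, (-0.2, -0.12, 0.45), 225, [0.353, -0.067, 0.317], [2.837, 0.034, 2.227], [-1.08, -0.41, 1.0, 2.4, 0.31, 0.71, 0.37])
(0.882739497801753, (-0.16, -0.2, 0.52), 315, [0.343, -0.125, 0.365], [2.877, -0.506, 1.179], [-0.69, -0.42, 1.01, 2.36, -0.18, 0.7, -0.0])
(0.8963404878280693, (-0.26, -0.2, 0.45), 270, [0.294, -0.124, 0.317], [2.568, -0.24, 1.882], [-0.6, -0.42, 1.09, 2.5, -0.34, 0.61, 1.0])
(0.8996520509903732, (-0.16, -0.12, 0.45), 270, [0.361, -0.074, 0.303], [2.769, -0.265, 1.48], [-1.04, -0.44, 1.04, 2.48, 0.31, 0.51, -0.35])
(0.9028319249758232, (-0.16, -0.12, 0.52), 225, [0.375, -0.069, 0.377], [2.922, -0.058, 2.202], [-1.21, -0.44, 1.04, 2.21, 0.28, 1.0, 0.32])
(0.9036950369607235, (-0.26, -0.12, 0.52), 180, [0.311, -0.043, 0.395], [-3.142, 0.197, 2.997], [-0.94, -0.44, 0.56, 2.3, 0.38, 1.08, 0.86])
(0.9064926026931247, (-0.26, -0.12, 0.45), 180, [0.319, -0.044, 0.331], [-3.142, 0.261, 2.997], [-1.1, -0.45, 0.68, 2.44, 0.55, 0.9, 0.68])
```

```bash
python3 - <<'E'
from h import *
import cv2
arm.goto([.32,.32,.45],[3.14,0,2.8])
arm.goto([0.346,-0.066,0.382],[2.875,-0.007,2.228])
f=arm.grab_frame("wrist"); i=f["image"][:,:,::-1]; s=arm.state(); print(s["t"],s["force"])
import pickle; pickle.dump(f,open("w.pkl","wb"))
cv2.imwrite("pics/w1.png",cv2.convertScaleAbs(cv2.resize(i,(800,600),interpolation=cv2.INTER_CUBIC),alpha=1.5,beta=10))
E
```

```text
18.8 [ 1.11237255 -0.48029132  0.46108592]
```

View pics/w1.png

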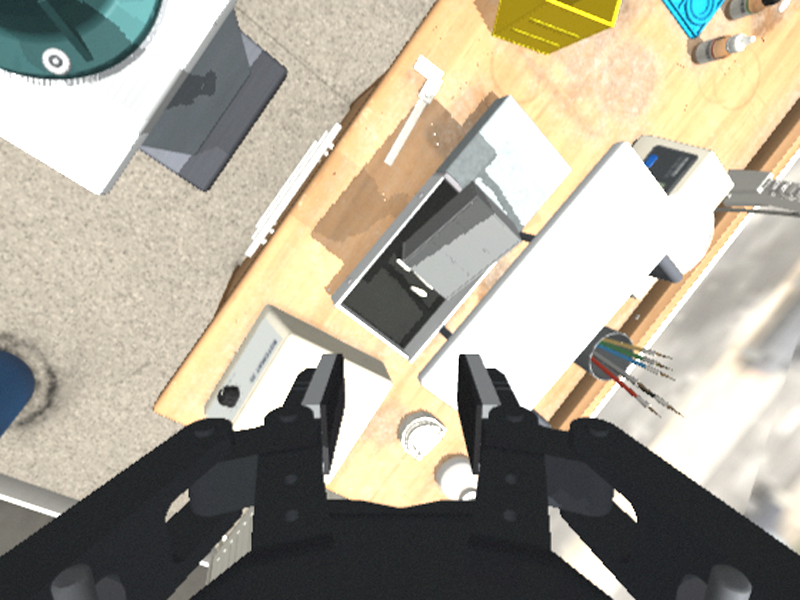

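The view shows the box lying on the chute, with one crown just outside the mouth at (418,292), one at the mouth's edge at (402,264), and the third not in sight. That was my tenth picture, so from here I'll measure numerically.

```bash
cat >> h.py <<'E'
import cv2
def blobs(f,thr=130):
    """bright blobs inside tray, in bay coords on z=.01"""
    K,t=f["K"],np.array(f["xyz"]); A=R.from_euler('xyz',f["attitude"])
    g=f["image"].min(2); pts=[]
    poly=np.array([P(x,y,.012) for x,y in((-.054,-.01),(.054,-.01),(.054,-.186),(-.054,-.186))])
    q=A.inv().apply(poly-t)@K.T; poly=(q[:,:2]/q[:,2:]).astype(np.int32)
    m=np.zeros(g.shape,np.uint8); cv2.fillPoly(m,[poly],1)
    n,l,st,ce=cv2.connectedComponentsWithStats(((g>thr)&(m>0)).astype(np.uint8))
    for k in range(1,n):
        if st[k,4]<4: continue
        v,u=np.where(l==k); d=A.apply(np.c_[u,v,np.ones(len(u))]@np.linalg.inv(K).T)
        w=inbay(t+d*((.010-t[2])/d[:,2])[:,None]); c=np.cov((w[:,:2]).T) if len(u)>1 else 0
        ev,V=np.linalg.eigh(c); a=V[:,1]
        print("blob",st[k].tolist(),"bay",w.mean(0)[:2].round(4),"len",(np.ptp(w[:,:2]@a)*1e3).round(0),"dir",a.round(2))
    return m*255
E
python3 - <<'E'
from h import *
import pickle
f=pickle.load(open("w.pkl","rb"))
for th in(90,130): print(th); blobs(f,th)
K,t=f["K"],np.array(f["xyz"]);A=R.from_euler('xyz',f["attitude"])
# box corner pixels (view coords*0.7): mouth top edge, foot
for n,(u,v),z in [("mouthTopFront",(412,270),.05),("mouthTopBack",(455,300),.05),("front wall bottom?",(398,258),.01),("footTopFront",(468,192),.09),("footTopBack",(522,235),.09)]:
    d=A.apply(np.linalg.inv(K)@[u*.7,v*.7,1]); print(n,inbay(t+d*(z-t[2])/d[2]).round(3))
g=f["image"].min(2); print(g[176:214:1,270:312:1].tolist() if 0 else "")
for r in range(176,216,2): print(r,' '.join('%3d'%x for x in g[r,270:326:2]))
E
```

```text
90
blob [239, 128, 68, 82, 267] bay [-0.0524 -0.0962] len 178.0 dir [-0.  1.]
blob [277, 157, 69, 52, 1397] bay [ 0.0266 -0.0654] len 121.0 dir [0.31 0.95]
blob [288, 200, 11, 8, 49] bay [ 0.0191 -0.1209] len 24.0 dir [-0.99 -0.14]
130
blob [239, 128, 68, 82, 208] bay [-0.0527 -0.1006] len 178.0 dir [0. 1.]
blob [278, 181, 10, 9, 33] bay [-0.0199 -0.1083] len 21.0 dir [-1.    0.01]
blob [290, 190, 13, 13, 30] bay [ 0.0163 -0.1068] len 33.0 dir [-1.    0.05]
blob [288, 201, 11, 7, 43] bay [ 0.0198 -0.1207] len 23.0 dir [-0.99 -0.15]
mouthTopFront [-0.021 -0.107  0.05 ]
mouthTopBack [ 0.046 -0.101  0.05 ]
front wall bottom? [-0.03  -0.106  0.01 ]
footTopFront [-0.044 -0.01   0.09 ]
footTopBack [ 0.036 -0.001  0.09 ]

176  27  29  28  30  27  24  63  53  51  59  88  78  75  74  76  76  75  81 121 123 123 123 124 123 123 124 123 125
178  28  28  32  41  27  27  62  52  64  79  83  75  75  75  75  75 103 123 122 123 123 117 123 123 124 124 124 123
180  27  32  41  43  24  26  60  71  77  82  76  76  75  75 108 123 122 123 124 123 123 123 121 117 123 123 123 123
182  28  36  43  39 207 180
[... 1244 characters left out ...]
  99
204  46  44  44  43  43  42  44  35  27  28 100 230 233 213  75  41  41  40 104 123 122 123 122 119 111 111  98  96
206  42  43  44  45  42  43  45  45  25  27  26  64 191 232 187  40  40  40  42  83 122 121 122 109 104  99  98  96
208  45  44  41  43  43  44  44  44  44  34  26  25  27  41  38  41  42  40  27  23  61 108 120  96 100  97  96 164
210  46  44  44  43  41  42  45  44  43  37  28  24  24  35  40  40  40  35  24  25  34  93 104  99  98  97 138 234
212  44  44  45  43  43  44  46  43  44  44  40  25  27  24  39  40  31  25  26  30  92  99  98 100  98 117 234 123
214  44  44  43  43  44  44  44  45  44  43  43  34  27  28  27  38  25  22  29  85  98 100  99  98 108 226 130 110
```

```bash
python3 - <<'E'
from h import *
s=arm.state(); A=np.array([[0,-.96,-.28],[1,0,0],[0,-.28,.96]]); c=np.array([.072,.001,-.142])
tgt=np.array(P(0,-.1,.01)); out=[]
for cb in [(x,y,z) for x in(-.12,-.16,-.2,-.25) for y in(-.25,-.3,-.35) for z in(.34,.38,.42,.46)]:
    cam=np.array(P(*cb)); z=tgt-cam; z/=np.linalg.norm(z)
    for roll in np.arange(0,2*np.pi,np.pi/6):
        x=np.cross(z,[0,0,1.]);x/=np.linalg.norm(x);M=np.c_[x,np.cross(z,x),z]
        Rt=R.from_matrix(M)*R.from_euler('z',roll)*R.from_matrix(A).inv()
        p=cam-Rt.apply(c); q=arm.inverse_kinematics(p.tolist(),Rt.as_euler('xyz').tolist()); b=inbay(p)
        if q is not None and p[2]>.24 and b[0]<-.08: out.append((round(float(np.abs(np.array(q)-s["joints"]).max()),2),cb,round(np.degrees(roll)),b.round(3).tolist(),p.round(4).tolist(),np.round(Rt.as_euler('xyz'),3).tolist(),round((cb[1]+.104)/(cb[2]-.05),2)))
for o in sorted(out,key=lambda o:o[0]+3*o[-1])[:12]: print(o)
E
```

```text
(1.16, (-0.2, -0.35, 0.38), 0, [-0.151, -0.287, 0.242], [0.3116, -0.202, 0.2425], [3.142, -0.997, 0.828], -0.75)
(1.23, (-0.16, -0.35, 0.38), 30, [-0.131, -0.276, 0.242], [0.3322, -0.1921, 0.2423], [-2.659, -0.831, 0.141], -0.75)
(1.23, (-0.16, -0.35, 0.38), 330, [-0.106, -0.292, 0.242], [0.3553, -0.2102, 0.2417], [2.659, -0.831, 1.726], -0.75)
(1.25, (-0.25, -0.35, 0.38), 0, [-0.189, -0.288, 0.247], [0.273, -0.2004, 0.2466], [3.142, -1.046, 0.717], -0.75)
(1.27, (-0.12, -0.35, 0.38), 60, [-0.108, -0.264, 0.247], [0.3562, -0.1823, 0.2465], [-2.492, -0.537, -0.261], -0.75)
(1.28, (-0.2, -0.35, 0.38), 330, [-0.137, -0.294, 0.245], [0.3242, -0.2101, 0.2447], [2.618, -0.857, 1.651], -0.75)
(1.31, (-0.12, -0.35, 0.38), 90, [-0.106, -0.252, 0.255], [0.359, -0.1703, 0.2554], [-2.479, -0.226, -0.689], -0.75)
(1.08, (-0.12, -0.35, 0.42), 0, [-0.093, -0.292, 0.274], [0.3683, -0.2115, 0.2739], [3.142, -0.878, 1.055], -0.66)
(1.35, (-0.25, -0.35, 0.38), 330, [-0.177, -0.297, 0.249], [0.2846, -0.21, 0.249], [2.561, -0.89, 1.584], -0.75)
(1.1, (-0.16, -0.35, 0.42), 0, [-0.124, -0.292, 0.276], [0.3376, -0.2092, 0.276], [3.142, -0.91, 0.933], -0.66)
(1.1, (-0.2, -0.35, 0.42), 0, [-0.155, -0.292, 0.279], [0.3068, -0.2071, 0.2786], [-3.142, -0.947, 0.828], -0.66)
(1.11, (-0.16, -0.35, 0.42), 330, [-0.11, -0.298, 0.278], [0.3512, -0.2158, 0.278], [2.709, -0.796, 1.689], -0.66)
```

```bash
python3 - <<'E'
from h import *
import pickle
arm.goto([0.3376,-0.2092,0.276],[3.142,-0.91,0.933])
f=arm.grab_frame("wrist"); s=arm.state(); print(s["t"],s["force"].round(1) if hasattr(s["force"],'round') else s["force"])
pickle.dump(f,open("w2.pkl","wb"))
for th in(100,140,180): print(th); blobs(f,th)
K,t=f["K"],np.array(f["xyz"]);A=R.from_euler('xyz',f["attitude"])
# rectify the floor plane z=.01 (5 mm cells): rows y -.06..-.19, cols x -.06...06
xs=np.arange(-.06,.061,.004); ys=np.arange(-.04,-.196,-.004)
g=f["image"].min(2).astype(np.float32)
pts=np.array([P(x,y,.010) for y in ys for x in xs]); q=A.inv().apply(pts-t)@K.T; uv=(q[:,:2]/q[:,2:]).astype(np.float32)
m=cv2.remap(g,uv[:,0].reshape(len(ys),-1),uv[:,1].reshape(len(ys),-1),cv2.INTER_LINEAR)
for y,r in zip(ys,m): print('%4d'%round(y*1e3),' '.join('%3d'%v for v in r))
E
```

```text
20.025 [-0.6 -0.3  0.2]
100
blob [259, 159, 45, 45, 1120] bay [ 0.0267 -0.0491] len 95.0 dir [0.29 0.96]
blob [227, 183, 75, 80, 247] bay [-0.0516 -0.1058] len 178.0 dir [-0.03  1.  ]
blob [282, 199, 19, 12, 92] bay [ 0.0156 -0.1047] len 36.0 dir [-1.   -0.03]
blob [294, 206, 11, 10, 52] bay [ 0.0194 -0.1212] len 24.0 dir [-0.97 -0.24]
blob [269, 211, 12, 9, 55] bay [-0.0186 -0.108 ] len 21.0 dir [-0.99 -0.15]
blob [336, 228, 6, 4, 6] bay [ 0.0504 -0.1843] len 10.0 dir [-1.    0.02]
blob [303, 232, 32, 19, 32] bay [ 0.0121 -0.184 ] len 59.0 dir [-1.    0.01]
140
blob [260, 159, 44, 44, 1053] bay [ 0.0273 -0.0482] len 93.0 dir [0.3  0.95]
blob [228, 184, 56, 79, 150] bay [-0.053  -0.1134] len 175.0 dir [0. 1.]
blob [282, 200, 19, 11, 66] bay [ 0.0158 -0.1051] len 34.0 dir [-1.   -0.01]
blob [295, 206, 9, 9, 40] bay [ 0.02   -0.1207] len 21.0 dir [-0.97 -0.24]
blob [270, 211, 11, 9, 45] bay [-0.0183 -0.1078] len 21.0 dir [-0.99 -0.13]
180
blob [283, 200, 17, 10, 42] bay [ 0.0167 -0.1052] len 33.0 dir [-1.   -0.01]
blob [295, 207, 9, 7, 27] bay [ 0.0206 -0.1207] len 18.0 dir [-0.98 -0.2
[... 4480 characters left out ...]
 43  42  41  41  41  41  40  41  40  34  26  34  93  97
-176  95 128 193  41  42  41  41  40  41  42  40  41  41  42  42  42  42  42  42  42  43  42  40  39  40  39  25  26  30  93  95
-180  95 137 192  39  40  40  42  41  41  41  40  42  42  41  42  43  41  42  45  42  42  41  43  40  40  40  27  26  27  89  96
-184  95 111 188 164 159 168 158 155 158 149 146 144 146 133 167 150 132 151 149 141 138 130 124 155 139 127 132 122 117 144 155
-188  96 112 158 163 174 164 170 175 170 173 180 180 180 177 181 182 173 183 185 183 188 191 186 188 187 185 193 197 194 194 191
-192 103 109 107 108 108 107 106 106 108 107 108 109 107 106 106 109 109 109 110 109 107 110 111 111 111 112 109 108 110 113 113
```

All three crowns now show on the trough floor: the long one at (16,-105) mm, the others at (20,-121) and (-18,-108). I'll triangulate the mouth rim to check the margin.

```bash
python3 - <<'E'
from h import *
import pickle
F=[pickle.load(open(n,"rb")) for n in("w.pkl","w2.pkl")]
# rim profile in the bay y-z plane for x columns: for each assumed z, find bright->dark edge (thr 100) along y
for z in (.03,.035,.04,.045,.05,.055,.06):
    o=[]
    for f in F:
        K,t=f["K"],np.array(f["xyz"]);A=R.from_euler('xyz',f["attitude"]);g=cv2.resize(f["image"].min(2),None,fx=1,fy=1).astype(np.float32)
        for x in (.0,.01,.02):
            ys=np.arange(-.06,-.15,-.0005); q=A.inv().apply(np.array([P(x,y,z) for y in ys])-t)@K.T; uv=(q[:,:2]/q[:,2:]).astype(np.float32)
            p=cv2.remap(g,uv[:,:1],uv[:,1:],cv2.INTER_LINEAR).ravel()
            k=np.argmax(p<100); o.append(round(ys[k]*1e3,1))
    print(z,o)
E
```

```text
0.03 [np.float64(-109.0), np.float64(-110.0), np.float64(-110.0), np.float64(-98.0), np.float64(-98.0), np.float64(-98.5)]
0.035 [np.float64(-109.5), np.float64(-110.5), np.float64(-109.0), np.float64(-101.0), np.float64(-101.5), np.float64(-101.0)]
0.04 [np.float64(-109.5), np.float64(-110.5), np.float64(-107.0), np.float64(-104.5), np.float64(-104.5), np.float64(-104.5)]
0.045 [np.float64(-110.0), np.float64(-110.5), np.float64(-107.5), np.float64(-107.5), np.float64(-108.0), np.float64(-107.5)]
0.05 [np.float64(-110.0), np.float64(-110.5), np.float64(-107.5), np.float64(-111.0), np.float64(-111.0), np.float64(-110.5)]
0.055 [np.float64(-110.5), np.float64(-110.0), np.float64(-107.5), np.float64(-114.0), np.float64(-114.0), np.float64(-114.0)]
0.06 [np.float64(-111.0), np.float64(-107.5), np.float64(-107.5), np.float64(-117.5), np.float64(-117.5), np.float64(-117.5)]
```

```bash
python3 -c "
from workcell import arm
print(arm.close_job())"
```

```text
the job is handed in; nothing more can be done
None
```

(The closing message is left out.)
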